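# Pack the red travel set into its presentation box

## Task

Pack the red travel set for a customer: lay the red glasses case, the red flask and the red round cufflink case flat, each in its own fitting recess of the orange presentation box, then put the orange lid on so that it sits fully home all round. Set everything down rather than dropping it, and leave the look-alikes in other colours, the jar and the bell where they are.

Things in the scene. Friction and masses are not known exactly. Their poses are not given: they have to be found in the camera images.
- glasses_red_c (a point): Red leather-covered hard glasses case, rounded block 140 mm long, 46 wide, 30 high, lying flat, brass clasp on one long side. Point: its centre, 15 mm above its underside; x along its length, z up. About 95 g. 
- flask_red_c (a point): Red leather-wrapped steel hip flask lying flat, 92 mm long: body 70 long, 54 wide, 20 thick, then at +x a steel cap 16 across. Point: middle of the 92 mm (body from x = -46 to +24), 10 mm above its underside; x along its length to the cap, z up. About 140 g. 
- cuff_red_c (a point): Red leather-covered round cufflink case, low cylinder 54 mm across, 26 high, brass band round it. Point: its centre, 13 mm above its underside; z up. About 75 g. 
- glasses_navy_c (a point): Navy-blue leather-covered hard glasses case, rounded block 140 mm long, 46 wide, 30 high, lying flat, brass clasp on one long side. Point: its centre, 15 mm above its underside; x along its length, z up. About 95 g. Not of the set: stays where it lies.
- flask_green_c (a point): Dark-green leather-wrapped steel hip flask lying flat, 92 mm long: body 70 long, 54 wide, 20 thick, then at +x a steel cap 16 across. Point: middle of the 92 mm (body from x = -46 to +24), 10 mm above its underside; x along its length to the cap, z up. About 140 g. Not of the set: stays where it lies.
- cuff_yellow_c (a point): Mustard-yellow leather-covered round cufflink case, low cylinder 54 mm across, 26 high, brass band round it. Point: its centre, 13 mm above its underside; z up. About 75 g. Not of the set: stays where it lies.
- base: Box base, fixed, sizes in mm: orange plinth 212 (x) x 166 (y), corners cut, 8 thick; on it a rim 192 x 146, top 17 mm up, round a cream insert: floor 12 mm up, ridges 5 mm above it. Recesses, centre (x, y), x by y size: glasses case (0, 38), 158 x 60; flask (-38, -34), 106 x 68, cap to either end; cufflink case (57, -34), 68 x 68. Origin: centre of the underside, on the table; z up.
- lid_grip (a point): Loose orange lid, on its skirt: 208 x 162 mm, 42 high, corners cut; skirt 4 thick, with 4 mm play round the base's rim. On top a black bar 70 long (x), 12 wide, 12 high, 12 above the lid's top. Point: bar's centre, mid-lid, 60 mm above the skirt's edge; x along the bar and long side, z up. Fits either way round; home on the plinth, this point is 68 mm above the table. About 240 g.
- jar_c (a point): Bystander: loose amber glass jar of leather cream, black lid, 54 mm across, 52 high. Point: its centre, 26 mm up. Stays where it is.
- bell_c (a point): Bystander: loose brass counter bell on a black foot, 68 mm across, 47 high. Point: its centre, 23.5 mm up. Stays where it is.

How it is judged:
By the outcome, as a careful person would: the job done as asked, in the order asked, and still so for the second after the job is handed in, with the robot touching nothing.
It also fails if it takes over 133 s, if anything falls off the work surface, if the arm or the gripper's body presses on something with over 40 N, if the wrist force passes 120 N, or if a joint passes its speed limit or range.

## Robot

A 7-joint arm with a two-finger parallel gripper is mounted at the origin on the work surface. World frame = base frame: x ahead of the robot, y to its left, z up, the work surface at z = 0. Lengths are in m, angles in rad, forces in N, time in s.
With the tool pointing down it reaches from about 0.425 to 0.875 m from the base axis. Payload 8.4 kg.
Tool frame: the origin (TCP) lies at the very end of the fingers, on their centre line; the grasp point (between the pads) lies 19 mm behind it; z points along the fingers, y is the line along which they close (so a half turn about z gives the same grasp; the last joint's range is limited). The gripper opens to 87 mm and grips with 3 to 60 N. Pads are 19 mm wide; open, the fingers measure 117 mm over their backs; the gripper's body (75 mm by 190 mm) begins 51 mm behind the grasp point.
Start: joints at [1.09, 0.333, 0.04, 1.465, -0.013, 1.343, -0.059], TCP at [0.242, -0.603, 0.223] pointing down, gripper open.
Joint ranges: [-2.58, 2.58], [-0.38, 2.09], [-1.3, 1.39], [0.25, 2.4], [-1.5, 4.64], [0.08, 2.09], [-2.65, 2.65]. Speed limits (rad/s): [2.22, 2.22, 2.79, 2.79, 3.14, 3.14, 3.14].

## Interface

Orientations are given as [roll, pitch, yaw] about the fixed x, y, z axes, in that order (R = Rz(yaw) Ry(pitch) Rx(roll)).
In Python, from rig import telemetry, viewer, ctrl, models gives the robot as it stands.
- The arm moves only by the tool apply_moves, never from a script. Its argument "moves" is a list of rows, each a list of 3 entries, a list of its own where there are three numbers: the finger opening in m, from 0 to 0.087, then the shift along the tool's x, y, z in m, then the turn about the tool's z in rad. In form: [[gripper, [x, y, z], turn], ...]. A call has 1 to 8 rows; each row is the pose to reach, as a shift and turn from the pose commanded when the call began, along the tool's axes at that moment; what a row does not reach only later rows make up. A row lasts 1/10 s, in which the tool goes at most 50 mm and 8.59 degrees, less where a joint would pass 70% of its speed; a pose out of reach is approached as far as the arm can. A call with a gripper value outside its range is refused whole. The fingers move at their own pace and stop on an object; "newtons" is the grip in N (left out, the last holds). Time passes only in rows, so rows that repeat a pose let the fingers close. It gives the time, the measured TCP pose, the force, the opening and the grip force at its end, in the units of the state.
- telemetry.read_state(): the state, without advancing time (a new reading comes with each control period).
- viewer.read_camera(name): name is "side" or "top"; returns the picture (384x512x3 uint8, red, green, blue); there is no depth.
- viewer.calibration(name): a dict with "fx", "fy", "cx", "cy" (pixels), "eye" and "rotation" of the camera in the world. Camera axes: x right, y down, z forward; pixel columns grow to the right and rows downward; lengths in m; the calibration is good to about 2 mm. A picture is of the moment at which its call begins. calibration takes no time and is no camera call.
- ctrl.close_job(): hands the job in; it is judged then, once.
Trained networks look in the newest picture that a camera, given by its name, has taken for a name from the list of things; names that differ only in an ending like _2 or _b are one class to them, and where a whole thing is asked for, a point or a joint stands for the part that bears it (a point fixed in the world has none). Each returns a list of dicts, best first, with "p" (0 to 1); they miss things now and then, are a little off and sometimes report something else, mostly with a low value. They report only what shows in the picture. A call takes as long as a camera call.
- models.spot_in(camera, query): "at" ([x, y, z] in m, in world coordinates, good to about 4 mm: the middle of the surface that is visible of it).
The state is a dict: "t": time; "joint_pos": joint angles; "joint_velocities": joint speeds; "effort": joint torques, N m; "tool_pos": TCP position; "ee_rot": TCP orientation; "ft_force": force on the tool from outside, world axes, zero at the start; "torque": the same for the moment, N m; "grip_width": finger opening in m; "grip_force": force on a finger pad.
Only numpy, scipy, OpenCV 4.12 (cv2) and the standard library are available. Lean on these libraries where they do the work, as an engineer would, in place of code of your own. Each camera call takes 0.05 s, during which the arm holds its last target. There are 200 camera calls.

## Working session

There is one attempt and no reset: what is moved stays moved. The work goes in short steps, Python scripts to look and compute and a tool call to move; the robot and the scene stay as the last step left them, time stands still between calls to the robot, and variables do not carry over. Pictures are saved under pics/ and viewed, at most 14 in all, crops included, and the job is handed in when it is done.

Besides the shell and the picture viewer there is one more tool, called by a JSON object that holds its "method" and its "body", one argument or row to a line. apply_moves: Moves the arm, as the interface text tells. Its arguments: {"type":"object","properties":{"moves":{"type":"array"},"newtons":{"type":"number"}},"required":["moves"]}

```bash
mkdir -p pics
python3 - <<'E'
from rig import telemetry, viewer, models
import cv2
s=telemetry.read_state();print({k:s[k] for k in('t','tool_pos','ee_rot','ft_force','grip_width')})
for c in('top','side'):
    im=viewer.read_camera(c);cv2.imwrite(f'pics/{c}0.png',im[:,:,::-1]);k=viewer.calibration(c);print(c,k)
    for q in('glasses_red_c','flask_red_c','cuff_red_c','base','lid_grip'):
        print(q,[(d['at'],round(d['p'],2)) for d in models.spot_in(c,q)[:3]])
E
```

```text
{'t': 0.0, 'tool_pos': array([ 0.24196884, -0.60276715,  0.22166985]), 'ee_rot': array([-3.13998281e+00,  9.61906638e-05,  3.81772202e-01]), 'ft_force': array([0.33565948, 0.20075118, 0.04175527]), 'grip_width': 0.08683331558219912}
top {'fx': 419.58481340497985, 'fy': 419.58481340497985, 'cx': 253.46211979815243, 'cy': 192.84977990628906, 'eye': array([0.47953722, 0.01092069, 1.19756447]), 'rotation': array([-3.05768838, -0.00793687, -1.5650835 ])}
glasses_red_c [([0.4483, -0.0904, 0.0332], 0.88)]
flask_red_c [([0.6935, -0.0996, 0.0199], 0.95), ([0.454, 0.0842, 0.0197], 0.65)]
cuff_red_c [([0.5802, -0.0805, 0.0221], 0.72), ([0.6929, 0.0781, 0.0274], 0.43)]
base [([0.4493, 0.3111, 0.0096], 0.88)]
lid_grip [([0.4427, -0.3133, 0.0379], 0.79)]
side {'fx': 356.23815193018396, 'fy': 356.23815193018396, 'cx': 258.08646119841586, 'cy': 194.36520031100514, 'eye': array([ 0.37751659, -0.593454  ,  0.42113294]), 'rotation': array([-2.08466183,  0.02320065, -0.35395592])}
glasses_red_c [([0.4487, -0.1163, 0.0245], 0.97), ([0.6601, 0.2245, 0.017], 0.45)]
flask_red_c [([0.6851, -0.1147, 0.0155], 0.89), ([0.452, 0.062, 0.0206], 0.18)]
cuff_red_c [([0.5733, -0.1011, 0.0259], 0.74), ([0.5702, 0.0637, 0.025], 0.65)]
base [([0.439, 0.2903, 0.0134], 0.69), ([0.6612, 0.2219, 0.0204], 0.18)]
lid_grip [([0.4494, -0.31, 0.0394], 0.55)]
```

View pics/top0.png

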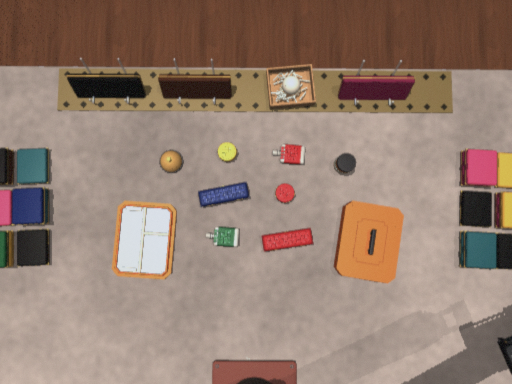

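View pics/side0.png

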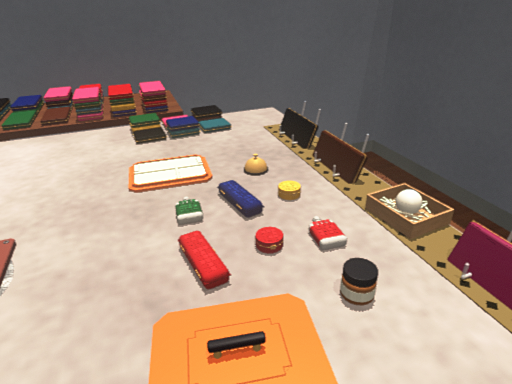

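The top view shows the red glasses case at (288,240), red flask at (290,154) with its cap to the left, red cufflink case at (285,193), base at (145,240) and lid at (370,241). The networks agree with these. Next I'll segment for exact poses and check the insert layout.

```bash
cat > h.py <<'E'
import numpy as np,cv2
from scipy.spatial.transform import Rotation as R
from rig import viewer,telemetry
def ray(c,uv,z):
    k=viewer.calibration(c);uv=np.atleast_2d(uv).astype(float)
    d=np.c_[(uv[:,0]-k['cx'])/k['fx'],(uv[:,1]-k['cy'])/k['fy'],np.ones(len(uv))]
    d=d@R.from_euler('xyz',k['rotation']).as_matrix().T
    e=k['eye'];return (e+d*((z-e[2])/d[:,2])[:,None])[:,:2]
def hsv(im): return cv2.cvtColor(im,cv2.COLOR_RGB2HSV)
def blob(m,uv,r,z,close=5):
    """min-area rect in world of the mask near uv, on plane z"""
    w=np.zeros_like(m);cv2.circle(w,uv,r,255,-1);m=m&w
    m=cv2.morphologyEx(m,cv2.MORPH_CLOSE,np.ones((close,close),np.uint8))
    n,l,s,_=cv2.connectedComponentsWithStats(m);i=1+np.argmax(s[1:,4])
    p=ray('top',np.argwhere(l==i)[:,::-1],z)
    c,sz,a=cv2.minAreaRect((p*1000).astype(np.float32))
    if sz[0]<sz[1]: sz=sz[::-1];a+=90
    a=(a+90)%180-90
    return np.round(np.array(c)/1000,4),np.round(sz,1),round(a,1),s[i,4],np.round(p.mean(0),4)
E
python3 - <<'E'
from h import *
im=viewer.read_camera('top');h=hsv(im)
red=cv2.inRange(h,(0,150,90),(5,255,255))|cv2.inRange(h,(172,150,90),(180,255,255))
org=cv2.inRange(h,(7,150,120),(18,255,255))
whi=cv2.inRange(h,(0,0,190),(180,50,255))
blk=cv2.inRange(h,(0,0,0),(180,255,60))
print('glasses',blob(red,(288,240),40,.02))
print('flask',blob(red,(290,154),25,.015))
print('cuff',blob(red,(285,193),14,.02))
print('base',blob(org,(145,240),60,.008,25))
print('insert',blob(whi,(145,240),60,.017))
print('lid',blob(org,(370,241),62,.03,25))
print('bar',blob(blk,(372,241),20,.063))
a=cv2.resize(im[195:285,105:185],None,fx=5,fy=5,interpolation=cv2.INTER_CUBIC)
b=cv2.resize(im[135:255,255:325],None,fx=4,fy=4,interpolation=cv2.INTER_CUBIC);b=cv2.copyMakeBorder(b,0,0,0,0,0)
H=max(a.shape[0],b.shape[0]);pad=lambda x:cv2.copyMakeBorder(x,0,H-x.shape[0],0,0,0)
cv2.imwrite('pics/crop1.png',np.hstack([pad(a),pad(b)])[:,:,::-1])
E
```

```text
glasses (array([ 0.4492, -0.092 ]), array([136.9,  42.7]), -80.9, np.int32(750), array([ 0.449 , -0.0919]))
flask (array([ 0.6914, -0.1024]), array([52.9, 52.8]), 85.4, np.int32(302), array([ 0.6919, -0.1054]))
cuff (array([ 0.5802, -0.0853]), array([48.1, 48. ]), 0.4, np.int32(266), array([ 0.5796, -0.0853]))
base (array([0.4459, 0.3091]), array([206.5, 164.1]), -3.8, np.int32(937), array([0.4391, 0.3063]))
insert (array([0.4465, 0.3089]), array([181.6, 134. ]), -3.6, np.int32(3096), array([0.4462, 0.3086]))
lid (array([ 0.445 , -0.3195]), array([207.2, 164.2]), -9.5, np.int32(4357), array([ 0.4443, -0.3195]))
bar (array([ 0.4519, -0.3175]), array([43.3,  9.2]), -7.4, np.int32(41), array([ 0.4561, -0.3173]))
```

View pics/crop1.png

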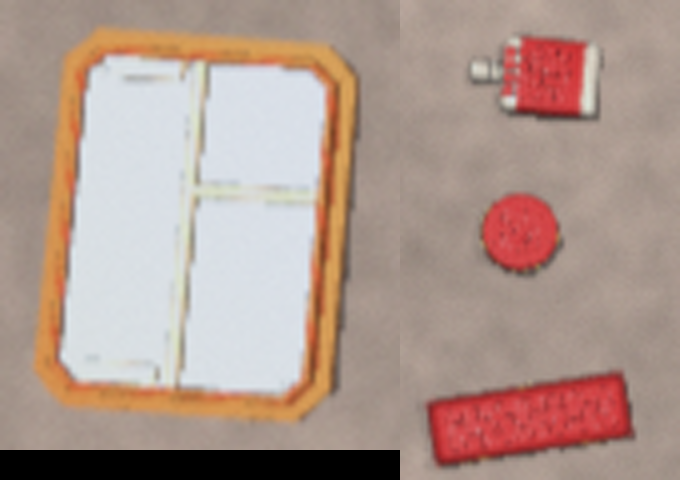

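The crop shows the long glasses recess on the left (+y) and the cufflink recess at the top right (+x), with the flask recess below it. So the base sits at about (0.446, 0.309) with yaw -3.7°. The flask cap points to +y.

```bash
cat >> h.py <<'E'
def base(x,y,o=(.446,.309),a=-3.7):
    c,s=np.cos(np.radians(a)),np.sin(np.radians(a));return np.round([o[0]+c*x-s*y,o[1]+s*x+c*y],4)
def plan(p,yaw):
    st=telemetry.read_state();y0=st['ee_rot'][2];d=np.array(p)-st['tool_pos']
    c,s=np.cos(y0),np.sin(y0)
    t=np.radians(yaw)-y0;t=(t+np.pi)%(2*np.pi)-np.pi
    print('at',np.round(st['tool_pos'],4),'yaw',round(np.degrees(y0),1),'shift',np.round([c*d[0]+s*d[1],s*d[0]-c*d[1],-d[2]],4),'turn',round(-t,3),'j',np.round(st['joint_pos'],2),'w',round(st['grip_width'],4),'t',round(st['t'],2),'f',np.round(st['ft_force'],1))
E
python3 - <<'E'
from h import *
print('flask body',ray('top',[(292.75,154.25)],.012),'cuff tgt',base(.057,-.036),'fl',base(-.027,-.036),'gl',base(0,.0405))
plan((.449,-.092,.12),99.1)
E
```

```text
flask body [[ 0.69079643 -0.10964682]] cuff tgt [0.5006 0.2694] fl [0.4167 0.2748] gl [0.4486 0.3494]
at [ 0.2421 -0.6032  0.2226] yaw 21.9 shift [ 0.3824 -0.3973  0.1026] turn -1.348 j [ 1.09  0.33  0.04  1.47 -0.01  1.34 -0.06] w 0.087 t 0.65 f [ 1.2 -0.2 -0.2]
```

{"method": "apply_moves", "body": {
  "moves": [
    [0.087, [0.383, -0.397, 0.08], -1.348],
    [0.087, [0.383, -0.397, 0.08], -1.348],
    [0.087, [0.383, -0.397, 0.08], -1.348],
    [0.087, [0.383, -0.397, 0.08], -1.348],
    [0.087, [0.383, -0.397, 0.08], -1.348],
    [0.087, [0.383, -0.397, 0.08], -1.348],
    [0.087, [0.383, -0.397, 0.08], -1.348],
    [0.087, [0.383, -0.397, 0.08], -1.348]
  ]
}}

```text
t: 1.45
tool_pos: [0.3915, -0.2346, 0.1653]
ee_rot: [3.141, 0.001, 1.588]
ft_force: [0.5, -0.1, -0.7]
grip_width: 0.0867
grip_force: 0.0
```

```bash
python3 -c "
from h import *
plan((.449,-.092,.10),99.1)"
```

```text
at [ 0.3915 -0.2346  0.1653] yaw 91.0 shift [0.1416 0.0599 0.0653] turn -0.142 j [ 0.79 -0.   -0.34  1.98 -0.    1.17  0.46] w 0.0867 t 1.45 f [ 0.5 -0.1 -0.7]
```

{"method": "apply_moves", "body": {
  "moves": [
    [0.087, [0.142, 0.06, 0.065], -0.142],
    [0.087, [0.142, 0.06, 0.065], -0.142],
    [0.087, [0.142, 0.06, 0.065], -0.142],
    [0.087, [0.142, 0.06, 0.065], -0.142],
    [0.087, [0.142, 0.06, 0.065], -0.142],
    [0.087, [0.142, 0.06, 0.065], -0.142]
  ]
}}

```text
t: 2.05
tool_pos: [0.4495, -0.0941, 0.1003]
ee_rot: [-3.141, 0.0, 1.724]
ft_force: [0.5, -0.9, -0.0]
grip_width: 0.0871
grip_force: 0.0
```

```bash
python3 -c "
from h import *
plan((.449,-.092,.01),99.1)"
```

```text
at [ 0.4495 -0.0941  0.1003] yaw 98.8 shift [ 0.0022 -0.0001  0.0903] turn -0.005 j [ 0.6   0.09 -0.51  2.04  0.05  1.03  0.22] w 0.0871 t 2.05 f [ 0.5 -0.9 -0. ]
```

{"method": "apply_moves", "body": {
  "moves": [
    [0.087, [0.002, 0, 0.04], 0],
    [0.087, [0.002, 0, 0.07], 0],
    [0.087, [0.002, 0, 0.09], 0],
    [0.087, [0.002, 0, 0.09], 0],
    [0.03, [0.002, 0, 0.09], 0],
    [0.03, [0.002, 0, 0.09], 0],
    [0.03, [0.002, 0, 0.09], 0],
    [0.03, [0.002, 0, 0.09], 0]
  ],
  "newtons": 25
}}

```text
t: 2.85
tool_pos: [0.4498, -0.0921, 0.0111]
ee_rot: [3.14, 0.001, 1.723]
ft_force: [-0.8, 0.2, -1.0]
grip_width: 0.0633
grip_force: 0.0
```

{"method": "apply_moves", "body": {
  "moves": [
    [0.03, [0, 0, 0], 0],
    [0.03, [0, 0, 0], 0],
    [0.03, [0, 0, -0.04], 0],
    [0.03, [0, 0, -0.08], 0],
    [0.03, [0, 0, -0.11], 0],
    [0.03, [0, 0, -0.11], 0]
  ]
}}

```text
t: 3.45
tool_pos: [0.4518, -0.0921, 0.1241]
ee_rot: [3.136, 0.003, 1.724]
ft_force: [0.7, -0.6, -1.9]
grip_width: 0.0458
grip_force: 25.0
```

```bash
python3 -c "
from h import *
plan((.4486,.3494,.12),176.3)
cv2.imwrite('pics/g1.png',viewer.read_camera('side')[:,:,::-1])"
```

```text
at [ 0.4518 -0.0921  0.1241] yaw 98.8 shift [0.4368 0.0642 0.0041] turn -1.353 j [ 0.61  0.06 -0.52  2.01  0.03  1.07  0.23] w 0.0458 t 3.45 f [ 0.7 -0.6 -1.9]
```

View pics/g1.png

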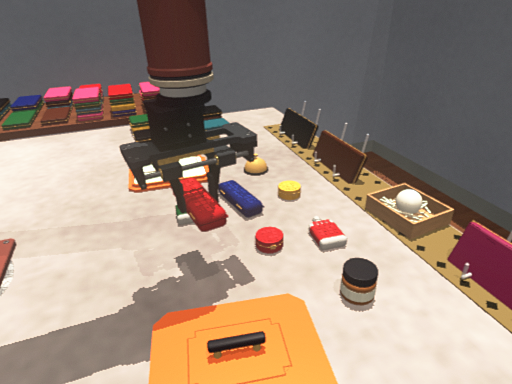

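The glasses case is held level between the fingers at (203,205). I'll carry it to the base next.

{"method": "apply_moves", "body": {
  "moves": [
    [0.03, [0.437, 0.064, 0.0], -1.353],
    [0.03, [0.437, 0.064, 0.0], -1.353],
    [0.03, [0.437, 0.064, 0.0], -1.353],
    [0.03, [0.437, 0.064, 0.0], -1.353],
    [0.03, [0.437, 0.064, 0.0], -1.353],
    [0.03, [0.437, 0.064, 0.0], -1.353],
    [0.03, [0.437, 0.064, 0.0], -1.353],
    [0.03, [0.437, 0.064, 0.0], -1.353]
  ]
}}

```text
t: 4.3
tool_pos: [0.4453, 0.3096, 0.1188]
ee_rot: [-3.141, -0.001, 2.93]
ft_force: [1.0, -0.5, -0.6]
grip_width: 0.0458
grip_force: 25.0
```

```bash
python3 -c "
from h import *
plan((.4486,.3494,.12),176.3)"
```

```text
at [0.4453 0.3096 0.1188] yaw 167.8 shift [ 0.0051  0.0396 -0.0012] turn -0.147 j [ 0.09  0.32 -0.91  1.82  0.28  1.14  0.45] w 0.0458 t 4.3 f [ 1.  -0.5 -0.6]
```

{"method": "apply_moves", "body": {
  "moves": [
    [0.03, [0.005, 0.04, 0.0], -0.147],
    [0.03, [0.005, 0.04, 0.0], -0.147],
    [0.03, [0.005, 0.04, 0.03], -0.147],
    [0.03, [0.005, 0.04, 0.06], -0.147],
    [0.03, [0.005, 0.04, 0.06], -0.147],
    [0.03, [0.005, 0.04, 0.06], -0.147]
  ]
}}

```text
t: 4.9
tool_pos: [0.4493, 0.3478, 0.0596]
ee_rot: [-3.141, -0.002, 3.071]
ft_force: [0.0, 1.0, -0.4]
grip_width: 0.0457
grip_force: 25.0
```

```bash
python3 -c "
from h import *
plan((.4486,.3494,.023),176.3)
cv2.imwrite('pics/g2.png',cv2.resize(viewer.read_camera('side')[120:220,90:240,::-1],None,fx=4,fy=4))
im=viewer.read_camera('top');cv2.imwrite('pics/g2t.png',im[:,:,::-1])"
```

```text
at [0.4493 0.3478 0.0596] yaw 175.9 shift [0.0008 0.0015 0.0366] turn -0.006 j [-0.01  0.46 -0.88  1.81  0.4   1.06  0.45] w 0.0457 t 4.9 f [ 0.   1.  -0.4]
```

View pics/g2.png

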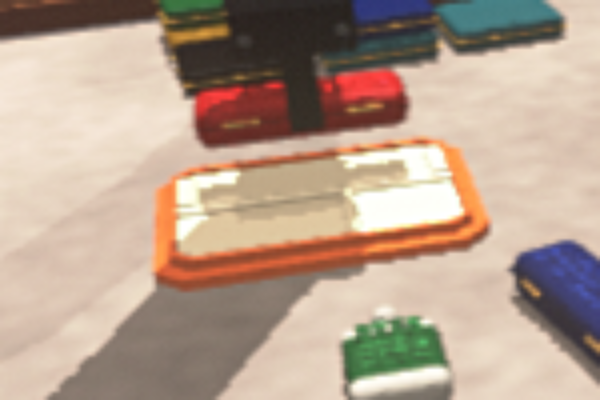

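The case is aligned with the far recess and hovering about 35 mm above it. I'll lower it gently.

{"method": "apply_moves", "body": {
  "moves": [
    [0.03, [0.001, 0.0015, 0.015], 0],
    [0.03, [0.001, 0.0015, 0.028], 0],
    [0.03, [0.001, 0.0015, 0.033], 0],
    [0.03, [0.001, 0.0015, 0.035], 0],
    [0.03, [0.001, 0.0015, 0.036], 0],
    [0.03, [0.001, 0.0015, 0.036], 0]
  ]
}}

```text
t: 5.6
tool_pos: [0.4491, 0.3501, 0.0243]
ee_rot: [3.141, 0.0, 3.071]
ft_force: [-0.0, -0.3, -0.9]
grip_width: 0.0459
grip_force: 25.0
```

{"method": "apply_moves", "body": {
  "moves": [
    [0.03, [0, 0, 0.001], 0],
    [0.03, [0, 0, 0.002], 0],
    [0.03, [0, 0, 0.002], 0]
  ]
}}

```text
t: 5.9
tool_pos: [0.4493, 0.3502, 0.0229]
ee_rot: [3.141, 0.001, 3.071]
ft_force: [-0.4, -1.7, 4.7]
grip_width: 0.0455
grip_force: 25.0
```

Contact on the floor. I'll release it and lift clear.

{"method": "apply_moves", "body": {
  "moves": [
    [0.056, [0, 0, 0], 0],
    [0.056, [0, 0, 0], 0],
    [0.056, [0, 0, 0], 0],
    [0.056, [0, 0, -0.02], 0],
    [0.056, [0, 0, -0.06], 0],
    [0.087, [0, 0, -0.1], 0],
    [0.087, [0, 0, -0.1], 0]
  ]
}}

```text
t: 6.6
tool_pos: [0.451, 0.3524, 0.1273]
ee_rot: [3.137, 0.006, 3.071]
ft_force: [0.5, 0.6, -0.3]
grip_width: 0.065
grip_force: 0.0
```

```bash
python3 -c "
from h import *
plan((.691,-.109,.12),85)"
```

```text
at [0.451  0.3524 0.1273] yaw 176.0 shift [-0.272  -0.4433  0.0073] turn 1.587 j [ 0.02  0.39 -0.93  1.75  0.34  1.17  0.5 ] w 0.065 t 6.6 f [ 0.5  0.6 -0.3]
```

{"method": "apply_moves", "body": {
  "moves": [
    [0.087, [-0.272, -0.443, 0.0], 1.587],
    [0.087, [-0.272, -0.443, 0.0], 1.587],
    [0.087, [-0.272, -0.443, 0.0], 1.587],
    [0.087, [-0.272, -0.443, 0.0], 1.587],
    [0.087, [-0.272, -0.443, 0.0], 1.587],
    [0.087, [-0.272, -0.443, 0.0], 1.587],
    [0.087, [-0.272, -0.443, 0.0], 1.587],
    [0.087, [-0.272, -0.443, 0.0], 1.587]
  ]
}}

```text
t: 7.4
tool_pos: [0.6342, -0.0071, 0.1216]
ee_rot: [-3.141, 0.0, 1.864]
ft_force: [0.6, 0.8, 0.5]
grip_width: 0.0867
grip_force: 0.0
```

```bash
python3 -c "
from h import *
plan((.691,-.109,.10),85)
im=viewer.read_camera('top');h=hsv(im)
red=cv2.inRange(h,(0,150,90),(5,255,255))|cv2.inRange(h,(172,150,90),(180,255,255))
print(blob(red,(135,240),40,.032),base(0,.0405))
cv2.imwrite('pics/g3.png',cv2.resize(im[190:290,90:200,::-1],None,fx=5,fy=5))"
```

```text
at [ 0.6342 -0.0071  0.1216] yaw 106.8 shift [-0.114   0.0249  0.0216] turn 0.381 j [ 0.37  0.43 -0.55  1.6   0.24  1.18  0.06] w 0.0867 t 7.4 f [0.6 0.8 0.5]
(array([0.4482, 0.3487]), array([133.7,  45.9]), -3.9, np.int32(806), array([0.4477, 0.3487])) [0.4486 0.3494]
```

View pics/g3.png

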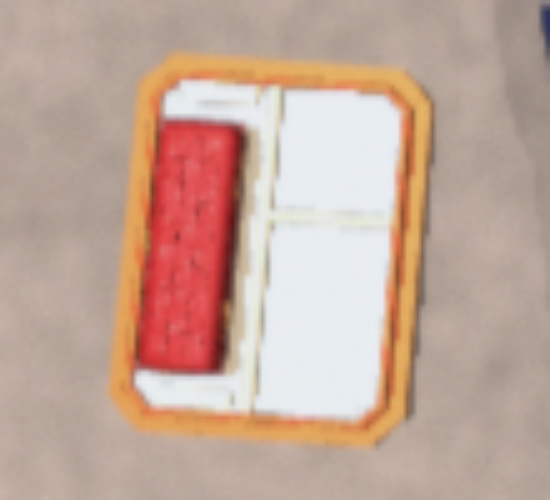

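The glasses case lies in the left recess at crop (190,245); its outward offset is mostly parallax. Now the flask.

{"method": "apply_moves", "body": {
  "moves": [
    [0.087, [-0.114, 0.025, 0.02], 0.381],
    [0.087, [-0.114, 0.025, 0.02], 0.381],
    [0.087, [-0.114, 0.025, 0.02], 0.381],
    [0.087, [-0.114, 0.025, 0.02], 0.381],
    [0.087, [-0.114, 0.025, 0.02], 0.381],
    [0.087, [-0.114, 0.025, 0.02], 0.381]
  ]
}}

```text
t: 8.05
tool_pos: [0.691, -0.1042, 0.1022]
ee_rot: [-3.141, -0.001, 1.494]
ft_force: [-0.2, 0.1, -0.5]
grip_width: 0.0869
grip_force: 0.0
```

```bash
python3 -c "
from h import *
plan((.691,-.109,.009),85)"
```

```text
at [ 0.691  -0.1042  0.1022] yaw 85.6 shift [-0.0048  0.0004  0.0932] turn 0.01 j [ 0.39  0.55 -0.43  1.45  0.24  1.2  -0.15] w 0.0869 t 8.05 f [-0.2  0.1 -0.5]
```

{"method": "apply_moves", "body": {
  "moves": [
    [0.087, [-0.004, 0, 0.04], 0.01],
    [0.087, [-0.004, 0, 0.075], 0.01],
    [0.087, [-0.004, 0, 0.093], 0.01],
    [0.087, [-0.004, 0, 0.093], 0.01],
    [0.04, [-0.004, 0, 0.093], 0.01],
    [0.04, [-0.004, 0, 0.093], 0.01],
    [0.04, [-0.004, 0, 0.093], 0.01],
    [0.04, [-0.004, 0, 0.093], 0.01]
  ],
  "newtons": 30
}}

```text
t: 8.85
tool_pos: [0.6917, -0.1105, 0.0105]
ee_rot: [3.14, 0.0, 1.48]
ft_force: [0.5, -0.1, -0.7]
grip_width: 0.0629
grip_force: 0.0
```

{"method": "apply_moves", "body": {
  "moves": [
    [0.04, [0, 0, 0], 0],
    [0.04, [0, 0, 0], 0]
  ]
}}

```text
t: 9.05
tool_pos: [0.6912, -0.1105, 0.0098]
ee_rot: [3.141, 0.0, 1.48]
ft_force: [-2.0, -0.6, 3.9]
grip_width: 0.0536
grip_force: 30.0
```

{"method": "apply_moves", "body": {
  "moves": [
    [0.04, [0, 0, -0.04], 0],
    [0.04, [0, 0, -0.08], 0],
    [0.04, [0, 0, -0.11], 0],
    [0.04, [0, 0, -0.11], 0]
  ]
}}

```text
t: 9.45
tool_pos: [0.6937, -0.1105, 0.1246]
ee_rot: [3.134, 0.0, 1.48]
ft_force: [0.8, 0.3, -1.5]
grip_width: 0.0536
grip_force: 30.0
```

```bash
python3 -c "
from h import *
plan((.4167,.2748,.12),176.3)
cv2.imwrite('pics/f1.png',cv2.resize(viewer.read_camera('side')[60:300,180:430,::-1],None,fx=2,fy=2))"
```

```text
at [ 0.6937 -0.1105  0.1246] yaw 84.8 shift [ 0.3584 -0.3109  0.0046] turn -1.597 j [ 0.4   0.53 -0.43  1.43  0.23  1.23 -0.15] w 0.0536 t 9.45 f [ 0.8  0.3 -1.5]
```

View pics/f1.png

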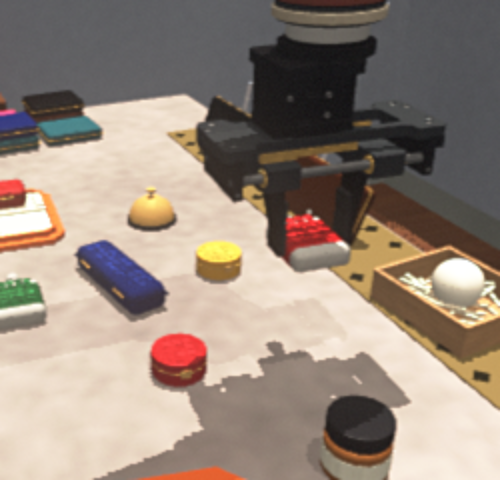

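The flask is held level at crop (315,240). I'll carry it over.

{"method": "apply_moves", "body": {
  "moves": [
    [0.04, [0.358, -0.311, 0.0], -1.597],
    [0.04, [0.358, -0.311, 0.0], -1.597],
    [0.04, [0.358, -0.311, 0.0], -1.597],
    [0.04, [0.358, -0.311, 0.0], -1.597],
    [0.04, [0.358, -0.311, 0.0], -1.597],
    [0.04, [0.358, -0.311, 0.0], -1.597],
    [0.04, [0.358, -0.311, 0.0], -1.597],
    [0.04, [0.358, -0.311, 0.0], -1.597]
  ]
}}

```text
t: 10.3
tool_pos: [0.4549, 0.2149, 0.1178]
ee_rot: [-3.14, -0.001, 2.686]
ft_force: [0.5, -0.1, -0.8]
grip_width: 0.0536
grip_force: 30.0
```

```bash
python3 -c "
from h import *
plan((.4167,.2748,.12),176.3)"
```

```text
at [0.4549 0.2149 0.1178] yaw 153.9 shift [ 0.0607  0.037  -0.0022] turn -0.391 j [ 0.25  0.21 -0.85  1.91  0.18  1.1   0.44] w 0.0536 t 10.3 f [ 0.5 -0.1 -0.8]
```

{"method": "apply_moves", "body": {
  "moves": [
    [0.04, [0.061, 0.037, 0.0], -0.391],
    [0.04, [0.061, 0.037, 0.0], -0.391],
    [0.04, [0.061, 0.037, 0.0], -0.391],
    [0.04, [0.061, 0.037, 0.0], -0.391],
    [0.04, [0.061, 0.037, 0.03], -0.391],
    [0.04, [0.061, 0.037, 0.06], -0.391],
    [0.04, [0.061, 0.037, 0.06], -0.391]
  ]
}}

```text
t: 11.0
tool_pos: [0.4168, 0.2718, 0.0553]
ee_rot: [-3.138, -0.006, 3.067]
ft_force: [-0.4, 0.0, -1.2]
grip_width: 0.0533
grip_force: 30.0
```

```bash
python3 -c "
from h import *
plan((.4167,.2748,.023),176.3)
cv2.imwrite('pics/f2.png',cv2.resize(viewer.read_camera('side')[120:220,90:240,::-1],None,fx=4,fy=4))"
```

```text
at [0.4168 0.2718 0.0553] yaw 175.7 shift [0.0003 0.003  0.0323] turn -0.01 j [ 0.14  0.32 -0.91  1.97  0.3   0.99  0.58] w 0.0533 t 11.0 f [-0.4  0.  -1.2]
```

View pics/f2.png

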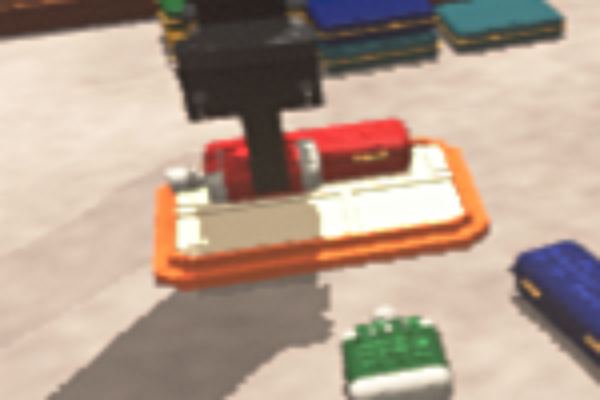

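The flask hovers over its recess with its cap to the left (-x) and the front rim clear. I'll lower it.

{"method": "apply_moves", "body": {
  "moves": [
    [0.04, [0, 0.002, 0.012], -0.01],
    [0.04, [0, 0.002, 0.022], -0.01],
    [0.04, [0, 0.002, 0.027], -0.01],
    [0.04, [0, 0.002, 0.03], -0.01],
    [0.04, [0, 0.002, 0.03], -0.01]
  ]
}}

```text
t: 11.55
tool_pos: [0.4191, 0.2764, 0.029]
ee_rot: [-3.142, -0.0, 3.081]
ft_force: [0.1, -0.5, -0.8]
grip_width: 0.0539
grip_force: 30.0
```

{"method": "apply_moves", "body": {
  "moves": [
    [0.04, [0.002, -0.001, 0.003], 0],
    [0.04, [0.002, -0.001, 0.005], 0],
    [0.04, [0.002, -0.001, 0.006], 0],
    [0.04, [0.002, -0.001, 0.007], 0],
    [0.04, [0.002, -0.001, 0.007], 0]
  ]
}}

```text
t: 12.05
tool_pos: [0.4171, 0.2756, 0.0221]
ee_rot: [3.142, -0.0, 3.081]
ft_force: [0.1, -0.0, -1.3]
grip_width: 0.0537
grip_force: 30.0
```

{"method": "apply_moves", "body": {
  "moves": [
    [0.04, [0, 0, 0.001], 0],
    [0.04, [0, 0, 0.001], 0]
  ]
}}

```text
t: 12.25
tool_pos: [0.4173, 0.2757, 0.0217]
ee_rot: [-3.141, 0.0, 3.081]
ft_force: [-2.3, -0.9, 5.5]
grip_width: 0.0537
grip_force: 30.0
```

{"method": "apply_moves", "body": {
  "moves": [
    [0.062, [0, 0, 0], 0],
    [0.062, [0, 0, 0], 0],
    [0.062, [0, 0, 0], 0],
    [0.062, [0, 0, -0.02], 0],
    [0.062, [0, 0, -0.06], 0],
    [0.087, [0, 0, -0.1], 0],
    [0.087, [0, 0, -0.1], 0]
  ]
}}

```text
t: 12.95
tool_pos: [0.4194, 0.2777, 0.1259]
ee_rot: [3.138, 0.006, 3.081]
ft_force: [-0.0, 0.1, -0.3]
grip_width: 0.0712
grip_force: 0.0
```

```bash
python3 -c "
from h import *
plan((.580,-.085,.10),86)"
```

```text
at [0.4194 0.2777 0.1259] yaw 176.5 shift [-0.1823 -0.3523  0.0259] turn 1.58 j [ 0.21  0.22 -0.97  1.91  0.21  1.11  0.67] w 0.0712 t 12.95 f [-0.   0.1 -0.3]
```

{"method": "apply_moves", "body": {
  "moves": [
    [0.087, [-0.182, -0.352, 0.02], 1.58],
    [0.087, [-0.182, -0.352, 0.02], 1.58],
    [0.087, [-0.182, -0.352, 0.02], 1.58],
    [0.087, [-0.182, -0.352, 0.02], 1.58],
    [0.087, [-0.182, -0.352, 0.02], 1.58],
    [0.087, [-0.182, -0.352, 0.02], 1.58],
    [0.087, [-0.182, -0.352, 0.02], 1.58],
    [0.087, [-0.182, -0.352, 0.02], 1.58]
  ]
}}

```text
t: 13.75
tool_pos: [0.5778, -0.0894, 0.1005]
ee_rot: [-3.141, 0.0, 1.874]
ft_force: [-0.2, 0.3, 1.3]
grip_width: 0.0872
grip_force: 0.0
```

```bash
python3 -c "
from h import *
plan((.580,-.085,.10),86)"
```

```text
at [ 0.5778 -0.0894  0.1005] yaw 107.4 shift [0.0035 0.0035 0.0005] turn 0.373 j [ 0.53  0.35 -0.54  1.75  0.2   1.1   0.22] w 0.0872 t 13.75 f [-0.2  0.3  1.3]
```

{"method": "apply_moves", "body": {
  "moves": [
    [0.087, [0.003, 0.003, 0], 0.373],
    [0.087, [0.003, 0.003, 0], 0.373],
    [0.087, [0.003, 0.003, 0], 0.373],
    [0.087, [0.003, 0.003, 0.02], 0.373],
    [0.087, [0.003, 0.003, 0.04], 0.373],
    [0.087, [0.003, 0.003, 0.04], 0.373]
  ]
}}

```text
t: 14.35
tool_pos: [0.5772, -0.0829, 0.0582]
ee_rot: [-3.137, -0.0, 1.508]
ft_force: [-0.3, -0.0, -0.3]
grip_width: 0.0869
grip_force: 0.0
```

```bash
python3 -c "
from h import *
plan((.580,-.085,.010),86)"
```

```text
at [ 0.5772 -0.0829  0.0582] yaw 86.4 shift [-0.0019  0.0029  0.0482] turn 0.007 j [ 0.46  0.39 -0.48  1.79  0.2   1.02 -0.15] w 0.0869 t 14.35 f [-0.3 -0.  -0.3]
```

{"method": "apply_moves", "body": {
  "moves": [
    [0.087, [-0.002, 0.002, 0.03], 0],
    [0.087, [-0.002, 0.002, 0.047], 0],
    [0.087, [-0.002, 0.002, 0.047], 0],
    [0.04, [-0.002, 0.002, 0.047], 0],
    [0.04, [-0.002, 0.002, 0.047], 0],
    [0.04, [-0.002, 0.002, 0.047], 0],
    [0.04, [-0.002, 0.002, 0.047], 0],
    [0.04, [-0.002, 0.002, 0.047], 0]
  ],
  "newtons": 25
}}

```text
t: 15.15
tool_pos: [0.5813, -0.0852, 0.0146]
ee_rot: [3.141, 0.0, 1.508]
ft_force: [-2.1, -0.3, 0.7]
grip_width: 0.0551
grip_force: 0.6
```

{"method": "apply_moves", "body": {
  "moves": [
    [0.04, [0, 0, 0], 0],
    [0.04, [0, 0, 0], 0]
  ]
}}

```text
t: 15.35
tool_pos: [0.5813, -0.0852, 0.0146]
ee_rot: [3.141, 0.0, 1.508]
ft_force: [-2.0, -0.5, 5.5]
grip_width: 0.0529
grip_force: 25.0
```

{"method": "apply_moves", "body": {
  "moves": [
    [0.04, [0, 0, -0.04], 0],
    [0.04, [0, 0, -0.08], 0],
    [0.04, [0, 0, -0.105], 0],
    [0.04, [0, 0, -0.105], 0]
  ]
}}

```text
t: 15.75
tool_pos: [0.5837, -0.0852, 0.1232]
ee_rot: [3.135, 0.001, 1.508]
ft_force: [0.8, -1.0, -0.8]
grip_width: 0.053
grip_force: 25.0
```

```bash
python3 -c "
from h import *
plan((.5006,.2694,.12),176.3)"
```

```text
at [ 0.5837 -0.0852  0.1232] yaw 86.4 shift [ 0.3487 -0.1052  0.0032] turn -1.569 j [ 0.48  0.32 -0.49  1.72  0.17  1.13 -0.12] w 0.053 t 15.75 f [ 0.8 -1.  -0.8]
```

{"method": "apply_moves", "body": {
  "moves": [
    [0.04, [0.349, -0.105, 0.0], -1.569],
    [0.04, [0.349, -0.105, 0.0], -1.569],
    [0.04, [0.349, -0.105, 0.0], -1.569],
    [0.04, [0.349, -0.105, 0.0], -1.569],
    [0.04, [0.349, -0.105, 0.0], -1.569],
    [0.04, [0.349, -0.105, 0.0], -1.569],
    [0.04, [0.349, -0.105, 0.0], -1.569],
    [0.04, [0.349, -0.105, 0.0], -1.569]
  ]
}}

```text
t: 16.55
tool_pos: [0.4952, 0.2759, 0.1189]
ee_rot: [3.139, -0.002, 2.721]
ft_force: [0.2, -0.2, -0.8]
grip_width: 0.0527
grip_force: 25.0
```

```bash
python3 -c "
from h import *
plan((.5006,.2694,.12),176.3)"
```

```text
at [0.4952 0.2759 0.1189] yaw 155.9 shift [-0.0076 -0.0038 -0.0011] turn -0.356 j [ 0.13  0.36 -0.85  1.76  0.3   1.15  0.33] w 0.0527 t 16.55 f [ 0.2 -0.2 -0.8]
```

{"method": "apply_moves", "body": {
  "moves": [
    [0.04, [-0.0075, -0.004, 0], -0.356],
    [0.04, [-0.0075, -0.004, 0], -0.356],
    [0.04, [-0.0075, -0.004, 0], -0.356],
    [0.04, [-0.0075, -0.004, 0.03], -0.356],
    [0.04, [-0.0075, -0.004, 0.06], -0.356],
    [0.04, [-0.0075, -0.004, 0.06], -0.356]
  ]
}}

```text
t: 17.15
tool_pos: [0.5008, 0.2611, 0.0549]
ee_rot: [-3.139, -0.006, 3.064]
ft_force: [0.7, -0.5, -0.9]
grip_width: 0.0531
grip_force: 25.0
```

```bash
python3 -c "
from h import *
plan((.5006,.2694,.0266),176.3)
cv2.imwrite('pics/c1.png',cv2.resize(viewer.read_camera('side')[120:220,90:240,::-1],None,fx=4,fy=4))"
```

```text
at [0.5008 0.2611 0.0549] yaw 175.5 shift [0.0009 0.0082 0.0283] turn -0.013 j [ 0.15  0.46 -0.87  1.82  0.4   1.06  0.63] w 0.0531 t 17.15 f [ 0.7 -0.5 -0.9]
```

View pics/c1.png

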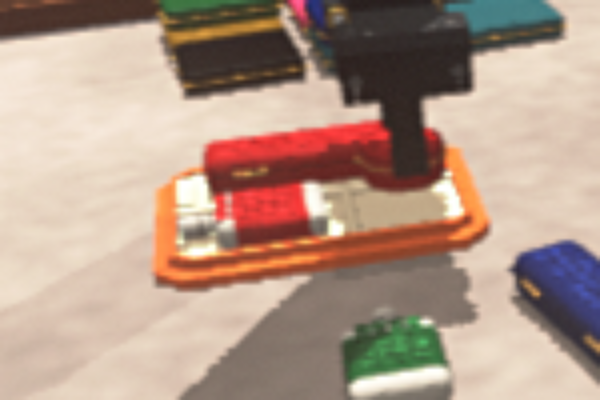

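The flask lies flat in its recess. The cufflink case hovers 8 mm short in y, so I'll correct that before lowering.

{"method": "apply_moves", "body": {
  "moves": [
    [0.04, [0.001, 0.008, 0.0], -0.01],
    [0.04, [0.001, 0.008, 0.01], -0.01],
    [0.04, [0.001, 0.008, 0.018], -0.01],
    [0.04, [0.001, 0.008, 0.02], -0.01],
    [0.04, [0.001, 0.008, 0.02], -0.01]
  ]
}}

```text
t: 17.7
tool_pos: [0.5029, 0.2707, 0.0388]
ee_rot: [-3.141, -0.001, 3.074]
ft_force: [-0.1, 0.4, -1.1]
grip_width: 0.053
grip_force: 25.0
```

```bash
python3 -c "
from h import *
plan((.5006,.2694,.0266),176.3)"
```

```text
at [0.5029 0.2707 0.0388] yaw 176.1 shift [ 0.0022 -0.0015  0.0122] turn -0.003 j [ 0.13  0.49 -0.86  1.82  0.43  1.03  0.6 ] w 0.053 t 17.7 f [-0.1  0.4 -1.1]
```

{"method": "apply_moves", "body": {
  "moves": [
    [0.04, [0.002, -0.001, 0.004], 0],
    [0.04, [0.002, -0.001, 0.008], 0],
    [0.04, [0.002, -0.001, 0.01], 0],
    [0.04, [0.002, -0.001, 0.011], 0],
    [0.04, [0.002, -0.001, 0.012], 0],
    [0.04, [0.002, -0.001, 0.012], 0]
  ]
}}

```text
t: 18.3
tool_pos: [0.5011, 0.2701, 0.0271]
ee_rot: [3.142, -0.0, 3.074]
ft_force: [0.3, 0.4, -1.2]
grip_width: 0.0531
grip_force: 25.0
```

{"method": "apply_moves", "body": {
  "moves": [
    [0.04, [0, 0, 0.001], 0],
    [0.04, [0, 0, 0.0015], 0],
    [0.04, [0, 0, 0.0015], 0]
  ]
}}

```text
t: 18.6
tool_pos: [0.5013, 0.2703, 0.0265]
ee_rot: [-3.141, 0.001, 3.074]
ft_force: [-3.7, -2.7, 8.6]
grip_width: 0.0524
grip_force: 25.0
```

{"method": "apply_moves", "body": {
  "moves": [
    [0.062, [0, 0, 0], 0],
    [0.062, [0, 0, 0], 0],
    [0.062, [0, 0, 0], 0],
    [0.062, [0, 0, -0.02], 0],
    [0.062, [0, 0, -0.06], 0],
    [0.08, [0, 0, -0.1], 0],
    [0.08, [0, 0, -0.1], 0]
  ]
}}

```text
t: 19.3
tool_pos: [0.5034, 0.2722, 0.1308]
ee_rot: [3.138, 0.007, 3.074]
ft_force: [0.8, 0.2, -0.2]
grip_width: 0.0709
grip_force: 0.0
```

```bash
python3 -c "
from h import *
plan((.445,-.318,.12),170.5)"
```

```text
at [0.5034 0.2722 0.1308] yaw 176.1 shift [ 0.0184 -0.5928  0.0108] turn 0.098 j [ 0.19  0.38 -0.92  1.74  0.33  1.17  0.68] w 0.0709 t 19.3 f [ 0.8  0.2 -0.2]
```

Run:
```python
from h import *
im=viewer.read_camera('top');h=hsv(im)
blk=cv2.inRange(h,(0,0,0),(180,255,110))&cv2.inRange(cv2.cvtColor(im,cv2.COLOR_RGB2GRAY),0,70)
print('bar',blob(blk,(372,241),20,.064,3))
a=im[170:300,90:210];b=im[190:290,325:415]
a=cv2.resize(a,None,fx=3,fy=3);b=cv2.resize(b,None,fx=4,fy=3.9)
b=cv2.resize(im[190:290,325:415],(351,390),interpolation=cv2.INTER_CUBIC)
cv2.imwrite('pics/l1.png',np.hstack([a,b])[:,:,::-1])
```

```text
bar (array([ 0.4452, -0.3155]), array([62.2, 10.7]), -10.0, np.int32(78), array([ 0.4486, -0.3158]))
```

View pics/l1.png

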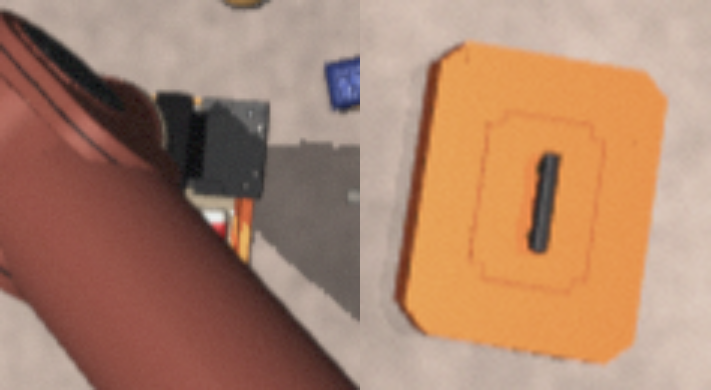

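The lid's bar is at about (0.446, -0.316) with yaw about -9°. I'll move there.

{"method": "apply_moves", "body": {
  "moves": [
    [0.06, [0.017, -0.59, 0.0], 0.09],
    [0.06, [0.017, -0.59, 0.0], 0.09],
    [0.06, [0.017, -0.59, 0.0], 0.09],
    [0.06, [0.017, -0.59, 0.0], 0.09],
    [0.06, [0.017, -0.59, 0.0], 0.09],
    [0.06, [0.017, -0.59, 0.0], 0.09],
    [0.06, [0.017, -0.59, 0.0], 0.09],
    [0.06, [0.017, -0.59, 0.0], 0.09]
  ]
}}

```text
t: 20.15
tool_pos: [0.4612, -0.1301, 0.1248]
ee_rot: [-3.141, -0.001, 2.983]
ft_force: [0.5, 0.3, 0.2]
grip_width: 0.0602
grip_force: 0.0
```

```bash
python3 -c "
from h import *
plan((.446,-.316,.10),171)"
```

```text
at [ 0.4612 -0.1301  0.1248] yaw 170.9 shift [-0.0143 -0.1859  0.0248] turn -0.001 j [ 0.88  0.12 -0.73  1.96  0.09  1.09  1.52] w 0.0602 t 20.15 f [0.5 0.3 0.2]
```

{"method": "apply_moves", "body": {
  "moves": [
    [0.06, [-0.014, -0.186, 0.02], 0],
    [0.06, [-0.014, -0.186, 0.02], 0],
    [0.06, [-0.014, -0.186, 0.02], 0],
    [0.06, [-0.014, -0.186, 0.02], 0],
    [0.06, [-0.014, -0.186, 0.02], 0],
    [0.06, [-0.014, -0.186, 0.02], 0]
  ]
}}

```text
t: 20.75
tool_pos: [0.4461, -0.3139, 0.1041]
ee_rot: [3.14, -0.002, 2.982]
ft_force: [1.6, 1.4, -0.0]
grip_width: 0.0601
grip_force: 0.0
```

Run:
```python
from h import *
plan((.446,-.316,.047),171)
im=viewer.read_camera('top');h=hsv(im)
red=cv2.inRange(h,(0,150,90),(5,255,255))|cv2.inRange(h,(172,150,90),(180,255,255))
org=cv2.inRange(h,(7,150,120),(18,255,255))
print('base',blob(org,(145,240),60,.008,25),'cuff',blob(red,(160,224),16,.03))
a=cv2.resize(im[190:290,90:200],(495,450));
s=cv2.resize(viewer.read_camera('side')[280:384,150:340],(305,167))
cv2.imwrite('pics/l2.png',np.hstack([a,cv2.copyMakeBorder(s,0,450-167,0,0,0)])[:,:,::-1])
```

```text
at [ 0.4461 -0.3139  0.1041] yaw 170.9 shift [-0.0002 -0.0021  0.0571] turn -0.003 j [ 1.05  0.28 -0.59  1.84  0.17  1.08  1.81] w 0.0601 t 20.75 f [ 1.6  1.4 -0. ]
base (array([0.4456, 0.3098]), array([204.5, 162.1]), -3.3, np.int32(867), array([0.4315, 0.3139])) cuff (array([0.5006, 0.2666]), array([49.9, 44.3]), -89.7, np.int32(259), array([0.5004, 0.2678]))
```

View pics/l2.png

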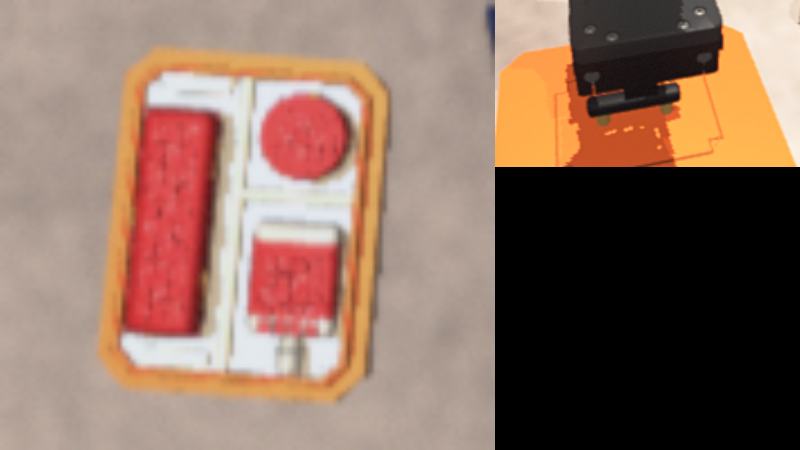

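All three items lie flat in their recesses: case (168,220), cufflink case (303,137), flask (293,290). I'll grip the lid bar.

{"method": "apply_moves", "body": {
  "moves": [
    [0.06, [0, -0.001, 0.03], 0],
    [0.06, [0, -0.001, 0.05], 0],
    [0.06, [0, -0.001, 0.057], 0],
    [0.06, [0, -0.001, 0.057], 0],
    [0.0, [0, -0.001, 0.057], 0],
    [0.0, [0, -0.001, 0.057], 0],
    [0.0, [0, -0.001, 0.057], 0],
    [0.0, [0, -0.001, 0.057], 0]
  ],
  "newtons": 45
}}

```text
t: 21.65
tool_pos: [0.4472, -0.3151, 0.0492]
ee_rot: [-3.141, 0.001, 2.984]
ft_force: [-0.3, 0.0, 0.6]
grip_width: 0.0357
grip_force: 0.0
```

{"method": "apply_moves", "body": {
  "moves": [
    [0.0, [0, 0, 0], 0],
    [0.0, [0, 0, 0], 0],
    [0.0, [0, 0, 0], 0],
    [0.0, [0, 0, 0], 0]
  ]
}}

```text
t: 22.05
tool_pos: [0.4469, -0.315, 0.0487]
ee_rot: [-3.141, 0.0, 2.984]
ft_force: [0.1, -1.1, 0.8]
grip_width: 0.0116
grip_force: 45.0
```

{"method": "apply_moves", "body": {
  "moves": [
    [0.0, [0, 0, -0.02], 0],
    [0.0, [0, 0, -0.05], 0],
    [0.0, [0, 0, -0.08], 0],
    [0.0, [0, 0, -0.1], 0],
    [0.0, [0, 0, -0.1], 0]
  ]
}}

```text
t: 22.55
tool_pos: [0.4483, -0.3156, 0.1512]
ee_rot: [-3.139, 0.004, 2.984]
ft_force: [0.7, 0.3, -2.6]
grip_width: 0.0113
grip_force: 45.0
```

Run:
```python
from h import *
plan((.446,.309,.15),176.4)
im=viewer.read_camera('top');h=hsv(im)
org=cv2.inRange(h,(5,150,60),(20,255,255))
print(blob(org,(378,241),75,.142,25))
cv2.imwrite('pics/l3.png',np.hstack([viewer.read_camera('side')[150:384,60:400],im[120:354,250:512]])[:,:,::-1])
```

```text
at [ 0.4483 -0.3156  0.1512] yaw 171.0 shift [0.1004 0.6165 0.0012] turn -0.095 j [ 1.06  0.23 -0.6   1.79  0.14  1.17  1.83] w 0.0113 t 22.55 f [ 0.7  0.3 -2.6]
(array([ 0.445 , -0.3271]), array([206. , 196.3]), -8.9, np.int32(4245), array([ 0.4458, -0.3018]))
```

View pics/l3.png

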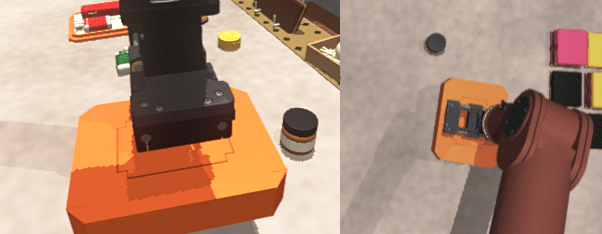

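The lid is lifted level and its yaw matches the gripper. I'll carry it over the base.

{"method": "apply_moves", "body": {
  "moves": [
    [0.0, [0.05, 0.31, 0.0], -0.05],
    [0.0, [0.05, 0.31, 0.0], -0.05],
    [0.0, [0.05, 0.31, 0.0], -0.05],
    [0.0, [0.05, 0.31, 0.0], -0.05],
    [0.0, [0.05, 0.31, 0.0], -0.05],
    [0.0, [0.05, 0.31, 0.0], -0.05],
    [0.0, [0.05, 0.31, 0.0], -0.05],
    [0.0, [0.05, 0.31, 0.0], -0.05]
  ]
}}

```text
t: 23.45
tool_pos: [0.4452, 0.0019, 0.1474]
ee_rot: [3.141, -0.002, 3.039]
ft_force: [0.6, 0.2, -2.6]
grip_width: 0.0117
grip_force: 45.0
```

```bash
python3 -c "
from h import *
plan((.4475,.3092,.15),176.4)"
```

```text
at [0.4452 0.0019 0.1474] yaw 174.1 shift [ 0.0293  0.3059 -0.0026] turn -0.04 j [ 0.78  0.02 -0.88  2.    0.02  1.13  1.37] w 0.0117 t 23.45 f [ 0.6  0.2 -2.6]
```

{"method": "apply_moves", "body": {
  "moves": [
    [0.0, [0.029, 0.306, 0.0], -0.04],
    [0.0, [0.029, 0.306, 0.0], -0.04],
    [0.0, [0.029, 0.306, 0.0], -0.04],
    [0.0, [0.029, 0.306, 0.0], -0.04],
    [0.0, [0.029, 0.306, 0.0], -0.04],
    [0.0, [0.029, 0.306, 0.0], -0.04],
    [0.0, [0.029, 0.306, 0.0], -0.04],
    [0.0, [0.029, 0.306, 0.0], -0.04]
  ]
}}

```text
t: 24.25
tool_pos: [0.4495, 0.3075, 0.147]
ee_rot: [3.141, -0.003, 3.077]
ft_force: [-0.5, -0.6, -1.6]
grip_width: 0.0113
grip_force: 45.0
```

```bash
python3 -c "
from h import *
plan((.4475,.3092,.09),176.4)"
```

```text
at [0.4495 0.3075 0.147 ] yaw 176.3 shift [0.0021 0.0016 0.057 ] turn -0.002 j [ 0.21  0.35 -1.05  1.78  0.32  1.21  0.57] w 0.0113 t 24.25 f [-0.5 -0.6 -1.6]
```

{"method": "apply_moves", "body": {
  "moves": [
    [0.0, [0.001, 0.0, 0.02], 0],
    [0.0, [0.001, 0.0, 0.04], 0],
    [0.0, [0.001, 0.0, 0.048], 0],
    [0.0, [0.001, 0.0, 0.048], 0],
    [0.0, [0.001, 0.0, 0.048], 0]
  ]
}}

```text
t: 24.75
tool_pos: [0.45, 0.3057, 0.101]
ee_rot: [-3.141, 0.0, 3.072]
ft_force: [0.8, -0.2, -1.4]
grip_width: 0.0117
grip_force: 45.0
```

Run:
```python
from h import *
plan((.4475,.3092,.09),176.4)
im=viewer.read_camera('side');cv2.imwrite('pics/l4.png',cv2.resize(im[110:210,90:240,::-1],(780,520),interpolation=cv2.INTER_CUBIC))
```

```text
at [0.45   0.3057 0.101 ] yaw 176.0 shift [0.0027 0.0034 0.011 ] turn -0.006 j [ 0.18  0.39 -1.02  1.83  0.37  1.13  0.53] w 0.0117 t 24.75 f [ 0.8 -0.2 -1.4]
```

View pics/l4.png

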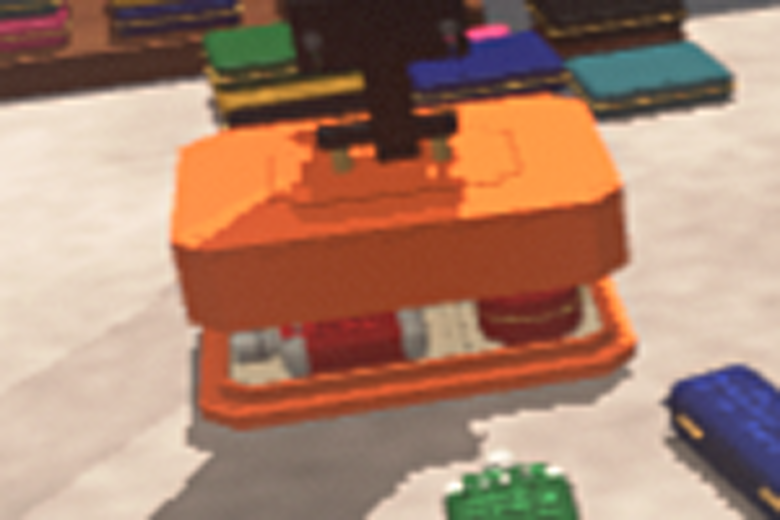

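The lid hovers square over the base. From this crop, the lid's lower front vertices are at about (197,326) and (585,278), and the plinth's at about (240,425) and (597,375). I'll compare their midpoints in world coordinates.

Run:
```python
from h import *
f=lambda u,v:(90+u/5.2,110+v/5.2)
for n,z,pts in(('lid bottom',.0523,[(193,326),(583,278),(628,258)]),('lid top',.0943,[(175,245),(580,212),(622,190)]),('plinth bot',0,[(240,428),(597,380),(635,352)]),('plinth top',.008,[(205,400),(243,408),(597,362),(635,340)])):
    print(n,np.round(ray('side',[f(*p) for p in pts],z),4).tolist())
# orange extents of the lid's skirt/top in the side view by colour
```

```text
lid bottom [[0.3414, 0.2437], [0.5209, 0.2249], [0.5467, 0.2396]]
lid top [[0.3417, 0.2403], [0.5194, 0.2051], [0.5438, 0.2241]]
plinth bot [[0.3522, 0.2357], [0.521, 0.218], [0.5459, 0.2408]]
plinth top [[0.3388, 0.2557], [0.3554, 0.2401], [0.5226, 0.2215], [0.546, 0.2381]]
```

{"method": "apply_moves", "body": {
  "moves": [
    [0.0, [0.002, 0.003, 0.0], -0.005],
    [0.0, [0.002, 0.003, 0.01], -0.005],
    [0.0, [0.002, 0.003, 0.02], -0.005],
    [0.0, [0.002, 0.003, 0.028], -0.005],
    [0.0, [0.002, 0.003, 0.028], -0.005],
    [0.0, [0.002, 0.003, 0.028], -0.005]
  ]
}}

```text
t: 25.4
tool_pos: [0.4473, 0.3097, 0.0723]
ee_rot: [-3.141, -0.001, 3.079]
ft_force: [-0.2, 0.3, -1.7]
grip_width: 0.0112
grip_force: 45.0
```

```bash
python3 -c "
from h import *
plan((.448,.309,.0567),176.4)"
```

```text
at [0.4473 0.3097 0.0723] yaw 176.4 shift [-0.0008 -0.0007  0.0156] turn 0.0 j [ 0.15  0.43 -1.    1.86  0.41  1.08  0.5 ] w 0.0112 t 25.4 f [-0.2  0.3 -1.7]
```

{"method": "apply_moves", "body": {
  "moves": [
    [0.0, [-0.0005, -0.0005, 0.003], 0],
    [0.0, [-0.0005, -0.0005, 0.005], 0],
    [0.0, [-0.0005, -0.0005, 0.007], 0],
    [0.0, [-0.0005, -0.0005, 0.009], 0],
    [0.0, [-0.0005, -0.0005, 0.009], 0]
  ]
}}

```text
t: 25.9
tool_pos: [0.4479, 0.309, 0.0634]
ee_rot: [-3.141, -0.0, 3.079]
ft_force: [0.0, -0.3, -2.3]
grip_width: 0.0115
grip_force: 45.0
```

The skirt is past the rim top with no contact, so I'll continue.

{"method": "apply_moves", "body": {
  "moves": [
    [0.0, [0, 0, 0.002], 0],
    [0.0, [0, 0, 0.004], 0],
    [0.0, [0, 0, 0.005], 0],
    [0.0, [0, 0, 0.006], 0],
    [0.0, [0, 0, 0.006], 0]
  ]
}}

```text
t: 26.4
tool_pos: [0.448, 0.3091, 0.0575]
ee_rot: [-3.142, -0.0, 3.079]
ft_force: [0.5, 0.1, -2.8]
grip_width: 0.0117
grip_force: 45.0
```

{"method": "apply_moves", "body": {
  "moves": [
    [0.0, [0, 0, 0.001], 0],
    [0.0, [0, 0, 0.002], 0],
    [0.0, [0, 0, 0.002], 0]
  ]
}}

```text
t: 26.7
tool_pos: [0.4481, 0.3092, 0.0567]
ee_rot: [-3.141, 0.001, 3.079]
ft_force: [-3.4, -3.8, 10.0]
grip_width: 0.0114
grip_force: 45.0
```

Contact came at exactly the home height (0.0567). I'll release, then retreat up and away.

{"method": "apply_moves", "body": {
  "moves": [
    [0.04, [0, 0, 0], 0],
    [0.04, [0, 0, 0], 0],
    [0.04, [0, 0, 0], 0],
    [0.04, [0, 0, 0], 0],
    [0.04, [0, 0, -0.03], 0],
    [0.04, [0, 0, -0.07], 0],
    [0.04, [0, 0, -0.11], 0],
    [0.04, [0, 0, -0.11], 0]
  ]
}}

```text
t: 27.5
tool_pos: [0.4499, 0.3114, 0.1706]
ee_rot: [3.138, 0.006, 3.079]
ft_force: [0.3, 1.0, 0.9]
grip_width: 0.0399
grip_force: 0.0
```

{"method": "apply_moves", "body": {
  "moves": [
    [0.04, [0, -0.35, 0], 0],
    [0.04, [0, -0.35, 0], 0],
    [0.04, [0, -0.35, 0], 0],
    [0.04, [0, -0.35, 0], 0],
    [0.04, [0, -0.35, 0], 0],
    [0.04, [0, -0.35, 0], 0],
    [0.04, [0, -0.35, 0], 0],
    [0.04, [0, -0.35, 0], 0]
  ]
}}

```text
t: 28.3
tool_pos: [0.4248, -0.0469, 0.165]
ee_rot: [-3.14, -0.001, 3.07]
ft_force: [0.4, 0.3, 0.1]
grip_width: 0.0398
grip_force: 0.0
```

Run:
```python
from h import *
plan((.45,.0,.17),176)
t=viewer.read_camera('top');s=viewer.read_camera('side')
org=cv2.inRange(hsv(t),(5,150,60),(20,255,255));print(blob(org,(145,240),62,.04,25))
a=cv2.resize(t[185:295,85:205],(425,390));b=cv2.resize(s[120:210,110:225],(372,291))
cv2.imwrite('pics/fin.png',np.hstack([a,cv2.copyMakeBorder(b,0,99,0,0,0)])[:,:,::-1])
```

```text
at [ 0.4248 -0.0469  0.165 ] yaw 175.9 shift [-0.0217  0.0486 -0.005 ] turn -0.002 j [ 0.91 -0.06 -0.86  2.01 -0.05  1.17  1.57] w 0.0398 t 28.3 f [0.4 0.3 0.1]
(array([0.4449, 0.3056]), array([203. , 168.3]), -3.7, np.int32(4445), array([0.4433, 0.306 ]))
```

View pics/fin.png

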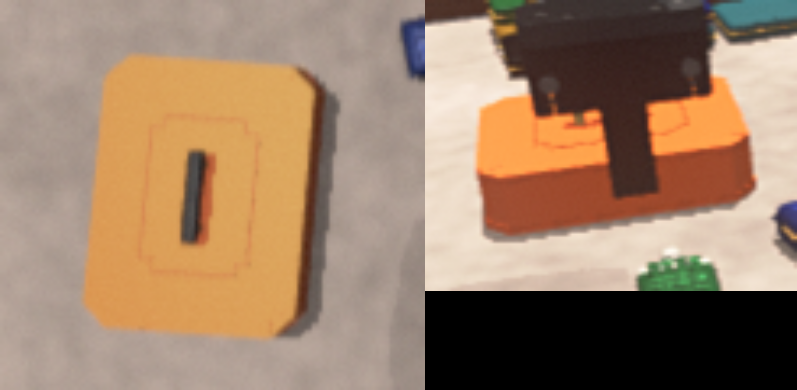

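The lid sits square and level on the plinth. The skirt line runs parallel to the base in both views, and the arm is clear. I'll hand the job in.

```bash
python3 -c "
from rig import ctrl
print(ctrl.close_job())"
```

```text
the job is handed in; nothing more can be done
None
```

The red glasses case, flask and cufflink case are each in their own recess with the orange lid home on the base; the job was handed in after about 28 s of robot time, and no verdict came back.

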